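# Find the till's concealed catch by feel

## Task

The coin till on the counter has no handle: its tray is held by a concealed catch, which is one of the five identical grey pads set flush in the flat blue top. Feel across the pads lightly with the fingertips until you find the one that gives, press it until the coin tray springs out at the front, then let go and leave the hand clear. Grasp and lift nothing, do not push hard on anything, and leave the other things on and round the till where they are.

Things in the scene. Friction and masses are not known exactly. Their poses are not given: they have to be found in the camera images.
- till: Blue steel coin till, a closed box 130 mm deep (x), 300 mm wide (y), 64 mm high, fixed to the counter. Origin: centre of its underside; z up, x points to its back, y along its width; turned up to 0.25 rad. The coin tray fills its front (-x side), flush and without a handle. Its flat top, 64 mm above the counter, carries the pads (see pad_row).
- pad_row (a point): Centre of the middle pad's top face, 62.5 mm above the counter (1.5 mm below the till's top); axes as the till's. Five identical grey pads, 45 mm square in 48 mm windows, stand in a row along y at -108, -54, 0, +54, +108 mm from here. Four are fixed blanks that do not give; one, nobody can see which, is the sprung button of the catch.
- catch (a joint): How far the hidden button is pressed in, m: 0 at rest, 0.005 fully down. It starts to move at about 1.5 N and takes about 6 N to push fully down; the tray is let go at about 3 mm. It springs back up when released.
- tray (a joint): How far the coin tray has come out of the till's front (along the till's -x), m: 0 shut, 0.06 fully out. Once let go, its spring brings it out by itself within a second and it stays out.
- spoon: Bystander: a steel teaspoon, 134 x 27 x 12 mm, lying on top of the till behind the pads, along the till's y. Origin: centre of its underside. Not part of the job.
- sign_a: Bystander: a price stand, a wooden block with a white card, 24 x 62 x 59 mm, on the counter behind the till. Origin: centre of its underside. Not part of the job.
- sign_b: Bystander: a price stand, a wooden block with a pink card, 24 x 62 x 59 mm, on the counter behind the till. Origin: centre of its underside. Not part of the job.
- cup: Bystander: a steel cup, 77 mm wide, 101 mm tall, at the left of the counter. Origin: centre of its underside. Not part of the job.
- scoop: Bystander: an ash scoop, 199 x 64 x 24 mm, at the left of the counter. Origin: centre of its underside. Not part of the job.
- tape: Bystander: a roll of tan tape, 96 mm across, 48 mm tall, at the right of the counter. Origin: centre of its underside. Not part of the job.
- pen: Bystander: a black and white marker pen, 135 mm long, 16 mm thick, at the right of the counter. Origin: centre of its underside. Not part of the job.

How it is judged (in metres and radians):
On the way:
1. the hidden button is pressed in far enough to let the tray go (value of joint catch above 0.003 m), for 0.05 s.
At the end, for the whole second after the job is handed in: the coin tray stands more than 50 mm out and at rest, and the button has sprung back to within 1 mm (value of joint tray above 0.05 m and velocity of joint tray between -0.01 and 0.01 m/s and value of joint catch below 0.001 m); the robot touches nothing.
It fails at once if the fingers push on something with more than 50 N (contact force between the fingers and anything else above 50 N).
It fails at once if a bystander is lifted, or moved by more than 30 mm (distance of any of spoon, sign_a, sign_b, cup, scoop, tape, pen from where it was at the start of the episode above 0.03 m).
It also fails if it takes over 51 s, if anything falls off the work surface, if the arm or the gripper's body presses on something with over 40 N, if the wrist force passes 120 N, or if a joint passes its speed limit or range.

## Robot

A 6-joint arm with a two-finger parallel gripper is mounted at the origin on a cart in front of the work surface, level with it; the furniture and walls round the work are solid. World frame = base frame: x ahead of the robot, y to its left, z up, the work surface at z = 0. Lengths are in mm, angles in rad, forces in N, time in s.
With the tool pointing down it reaches from about 300 to 775 mm from the base axis. Payload 14.6 kg.
Tool frame: the origin (TCP) lies at the very end of the fingers, on their centre line; the grasp point (between the pads) lies 19 mm behind it; z points along the fingers, y is the line along which they close (so a half turn about z gives the same grasp; the last joint's range is limited). The gripper opens to 94 mm and grips with 3 to 60 N. Pads are 16 mm wide; open, the fingers measure 119 mm over their backs; the gripper's body (75 mm by 177 mm) begins 78 mm behind the grasp point.
Start: joints at [1.17, 0.3, 1.521, -0, 1.321, -0.067], TCP at [180.197, 519.633, 205.446] pointing down, gripper open.
Joint ranges: [-3.03, 3.03], [-0.79, 2.21], [0.23, 2.52], [-1.04, 4.18], [0, 3.07], [-2.55, 2.55]. Speed limits (rad/s): [2.22, 2.22, 2.57, 3.14, 3.14, 3.14].

## Interface

Orientations are given as [roll, pitch, yaw] about the fixed x, y, z axes, in that order (R = Rz(yaw) Ry(pitch) Rx(roll)).
In Python, from cell import manip, eyes, ticket gives the robot as it stands. The module is installed in compiled form; this text tells all that it offers.
- The arm moves only by the tool arm_command, never from a script. Its argument "plan" is a list of rows, each a list of 5 numbers: the opening, from -1 (shut) to 1 (fully open), then the shift along the tool's x, y, z in m, then the turn about the tool's z in rad. In form: [[jaw, dx, dy, dz, roll], ...]. A call has 1 to 20 rows; each row shifts and turns the commanded pose from where the row before left it, along the tool's axes as they then stand; what a row does not reach is not made up. A row lasts 1/8 s, in which the tool goes at most 62.5 mm and 10.7 degrees, less where a joint would pass 70% of its speed; a pose out of reach is approached as far as the arm can. A call is refused whole if a number of a shift passes 0.0625 or a number of a turn 0.188, either way. A call with a gripper value outside its range is refused whole. The fingers move at their own pace and stop on an object; "newtons" is the grip in N (left out, the last holds). Time passes only in rows, so rows that do not move let the fingers close. It gives the time, the measured TCP pose, the force, the opening and the grip force at its end, in the units of the state.
- manip.read_state(): the state, without advancing time (a new reading comes with each control period).
- eyes.camera(name): name is "side" or "top"; returns a dict with "img" (400x640x3 uint8, blue, green, red), "z_map" (400x640 float32, mm along the optical axis (not along the pixel's ray), 0 where there is no reading), "fx", "fy", "cx", "cy" (pixels), "eye" and "orientation" of the camera in the world. Camera axes: x right, y down, z forward; pixel columns grow to the right and rows downward; lengths in mm; the calibration is good to about 2 mm. A picture is of the moment at which its call begins.
- ticket.sign_off(): hands the job in; it is judged then, once.
The state is a dict: "clock": time; "joints": joint angles; "qd": joint speeds; "effort": joint torques, N m; "eef_pos": TCP position; "eef_rot": TCP orientation; "wrist_force": force on the tool from outside, world axes, zero at the start; "moment": the same for the moment, N m; "finger_gap": finger opening in mm; "finger_force": force on a finger pad.
Only numpy, scipy, OpenCV 4.12 (cv2) and the standard library are available. Lean on these libraries where they do the work, as an engineer would, in place of code of your own. Each camera call takes 0.05 s, during which the arm holds its last target. There are 200 camera calls.

## Working session

There is one attempt and no reset: what is moved stays moved. The work goes in short steps, Python scripts to look and compute and a tool call to move; the robot and the scene stay as the last step left them, time stands still between calls to the robot, and variables do not carry over. Pictures are saved under pics/ and viewed, at most 10 in all, crops included, and the job is handed in when it is done.

Besides the shell and the picture viewer there is one more tool, called after "Emit:" in YAML: its name, and indented under it one key for each argument. arm_command: Moves the arm, as the interface text tells. Its arguments: {"type":"object","properties":{"plan":{"type":"array"},"newtons":{"type":"number"}},"required":["plan"]}

```bash
mkdir -p pics; cat > h.py <<'E'
import numpy as np, cv2
from scipy.spatial.transform import Rotation as R
from cell import manip, eyes, ticket
def rot(c):
    o=np.array(c["orientation"],float)
    if o.shape==(3,3): return o
    return R.from_euler('xyz',o).as_matrix() if o.size==3 else R.from_quat(o).as_matrix()
def cast(c,uv,z):
    uv=np.atleast_2d(np.array(uv,float)); e=np.array(c["eye"],float)
    d=np.c_[(uv[:,0]-c["cx"])/c["fx"],(uv[:,1]-c["cy"])/c["fy"],np.ones(len(uv))]@rot(c).T
    return e+d*((z-e[2])/d[:,2])[:,None]
E
python3 - <<'E'
from h import *
s=manip.read_state(); print(s)
for n in("top","side"):
    c=eyes.camera(n); cv2.imwrite(f"pics/{n}0.png",c["img"]); np.savez(f"{n}0.npz",**c)
    print(n,{k:c[k] for k in("fx","fy","cx","cy","eye","orientation")})
E
```

```text
{'clock': 0.0, 'joints': array([ 1.17040052e+00,  3.00490600e-01,  1.52155594e+00,  6.61004717e-06,
        1.32070038e+00, -6.66281664e-02]), 'qd': array([-0.00093983, -0.00079697,  0.00017636, -0.00050165, -0.00085917,
       -0.00069446]), 'effort': array([ 6.70731351e-04, -5.31808555e+01, -3.52729261e+01,  7.08063575e-02,
        2.44707201e-02, -1.22315214e-04]), 'eef_pos': array([180.0997558 , 519.40922906, 204.88626778]), 'eef_rot': array([-3.14044137e+00, -8.32380904e-05,  2.80782333e+00]), 'wrist_force': array([-0.02367414,  0.42208201,  0.10483092]), 'moment': array([ 0.0145306 , -0.00686181, -0.03536731]), 'finger_force': 0.0, 'finger_gap': 94.13559147789867}
top {'fx': 396.00540110743594, 'fy': 396.00540110743594, 'cx': 314.4404587709437, 'cy': 198.6266085344284, 'eye': array([ 433.76868095,   43.1015649 , 1149.30458259]), 'orientation': array([-3.04005655, -0.0180102 , -1.55045507])}
side {'fx': 450.29603119222986, 'fy': 450.29603119222986, 'cx': 317.90537520327706, 'cy': 200.22573860921966, 'eye': array([  152.69694346, -1006.5517605 ,   854.85230427]), 'orientation': array([-2.19743881,  0.00604437, -0.35701816])}
```

View pics/top0.png

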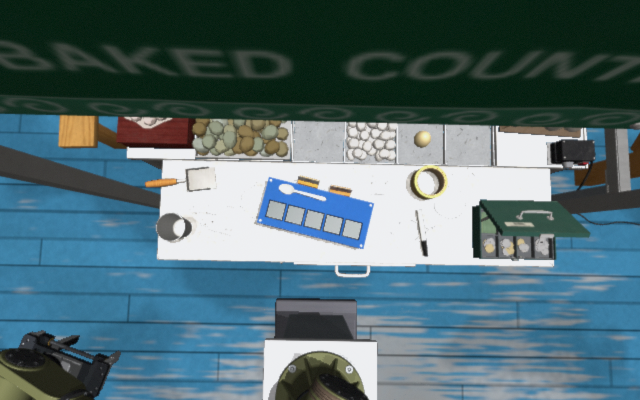

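View pics/side0.png

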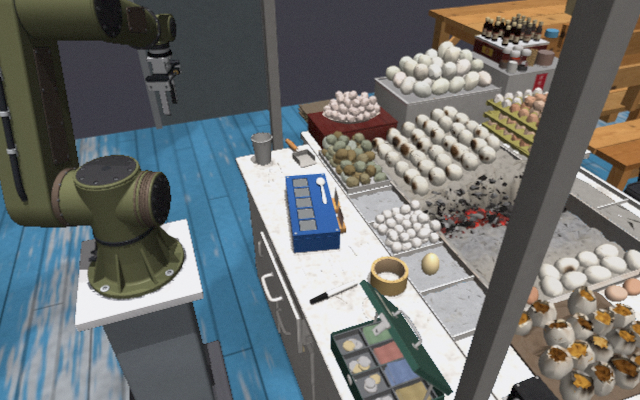

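The top view shows the blue till, with five grey pads from (276,210) to (353,230). The spoon lies behind them near (300,190), the signs behind that, and the hand is well off at the lower left. Next I segment the pads.

```bash
cat > pads.py <<'E'
from h import *
def pads(c,box):
    x0,y0,x1,y1=box; im=c["img"]; hsv=cv2.cvtColor(im,cv2.COLOR_BGR2HSV)
    blue=cv2.inRange(hsv,(100,130,60),(130,255,255)); m=np.zeros_like(blue); m[y0:y1,x0:x1]=blue[y0:y1,x0:x1]
    n,l,st,_=cv2.connectedComponentsWithStats(m); k=1+np.argmax(st[1:,4]); m=(l==k).astype(np.uint8)*255
    cs,_=cv2.findContours(m,cv2.RETR_EXTERNAL,2); big=max(cs,key=cv2.contourArea)
    hull=np.zeros_like(m); cv2.fillPoly(hull,[cv2.convexHull(big)],255)
    g=cv2.inRange(hsv,(0,0,90),(179,70,200))&hull
    n,l,st,ce=cv2.connectedComponentsWithStats(g,connectivity=4)
    return big,[(ce[i],st[i,4]) for i in range(1,n) if st[i,4]>60]
if __name__=="__main__":
    for n,b in(("top",(245,165,385,262)),("side",(275,160,350,260))):
        c=dict(np.load(f"{n}0.npz")); big,p=pads(c,b)
        print(n,cv2.minAreaRect(cast(c,big[:,0],64)[:,:2].astype(np.float32)))
        for u,a in p:
            v=c["z_map"][int(u[1]),int(u[0])]
            d=np.array([(u[0]-c["cx"])/c["fx"],(u[1]-c["cy"])/c["fy"],1])*v
            print(u.round(1),a,cast(c,u,62.5)[0].round(1),"depth",(rot(c)@d+c["eye"]).round(1))
E
python3 pads.py
```

```text
top ((506.8136291503906, 23.021713256835938), (297.3956604003906, 128.14671325683594), 77.1982650756836)
[275.5 209.9] 284 [511.3 132.   62.5] depth [511.1 131.8  65.2]
[294.4 214.7] 281 [499.3  79.9  62.5] depth [499.4  80.   60. ]
[313.5 219.6] 286 [487.1  27.2  62.5] depth [487.1  27.2  62.9]
[332.4 224.4] 283 [475.  -25.1  62.5] depth [475.1 -25.1  61.3]
[351.5 229.2] 283 [463.  -77.7  62.5] depth [463.1 -78.1  58.3]
side ((497.7207336425781, -10.957015991210938), (363.3427734375, 129.1115264892578), 76.7241439819336)
[299.8 182.3] 111 [510.8 132.1  62.5] depth [511.2 133.1  61.8]
[301.5 191.9] 125 [498.8  79.8  62.5] depth [499.4  81.5  61.3]
[303.4 202.1] 135 [487.1  27.2  62.5] depth [487.1  27.4  62.4]
[305.4 213. ] 154 [474.8 -25.7  62.5] depth [475.3 -24.3  61.4]
[307.4 224.7] 171 [462.6 -78.3  62.5] depth [463.2 -76.3  60.8]
```

Emit:
arm_command:
  plan:
    - [-1, 0, 0, 0, -0.107]
    - [-1, -0.014, -0.01, 0, 0]
    - [-1, -0.027, -0.02, 0, 0]
    - [-1, -0.027, -0.02, 0, 0]
    - [-1, -0.027, -0.02, 0, 0]
    - [-1, -0.027, -0.02, 0, 0]
    - [-1, -0.027, -0.02, 0, 0]
    - [-1, -0.027, -0.02, 0, 0]
    - [-1, -0.027, -0.02, 0, 0]
    - [-1, -0.027, -0.02, 0, 0]
    - [-1, -0.027, -0.02, 0, 0]
    - [-1, -0.027, -0.02, 0, 0]
    - [-1, -0.027, -0.02, 0, 0]
    - [-1, -0.027, -0.02, 0, 0]
    - [-1, -0.027, -0.02, 0, 0]
    - [-1, -0.027, -0.02, 0, 0]
    - [-1, -0.014, -0.01, 0, 0]
    - [-1, 0, 0, 0, 0]
  newtons: 10

```text
clock: 2.35
eef_pos: [508.4, 135.3, 205.2]
eef_rot: [-3.141, -0.0, 2.912]
wrist_force: [0.2, 1.0, 0.0]
finger_gap: 0.3
finger_force: 0.0
```

Emit:
arm_command:
  plan:
    - [-1, -0.0035, -0.0026, 0.02, 0]
    - [-1, 0, 0, 0.035, 0]
    - [-1, 0, 0, 0.035, 0]
    - [-1, 0, 0, 0.025, 0]
    - [-1, 0, 0, 0.01, 0]
    - [-1, 0, 0, 0, 0]
    - [-1, 0, 0, 0, 0]
    - [-1, 0, 0, 0, 0]

```text
clock: 3.35
eef_pos: [511.5, 132.8, 81.3]
eef_rot: [3.141, 0.001, 2.915]
wrist_force: [-0.0, -0.0, -0.3]
finger_gap: 0.4
finger_force: 0.0
```

```bash
python3 - <<'E'
from h import *
s=manip.read_state();print(s["eef_pos"],s["wrist_force"])
c=eyes.camera("side");cv2.imwrite("pics/s1.png",cv2.resize(c["img"][100:270,220:420],None,fx=3,fy=3))
E
```

```text
[511.53515103 132.81490917  81.33164779] [-0.04271719 -0.03845029 -0.30918343]
```

View pics/s1.png

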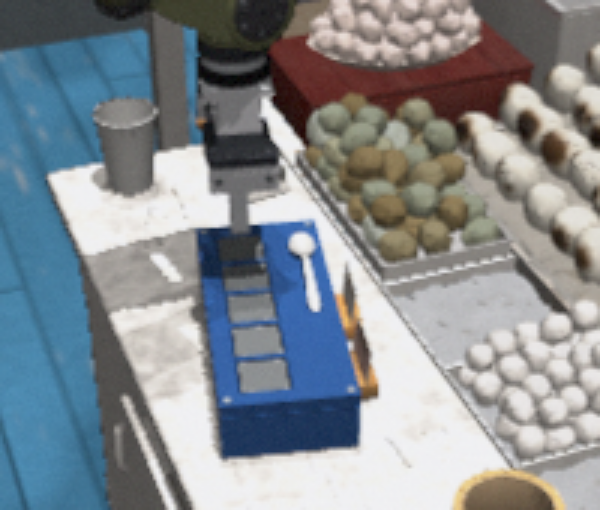

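The closed fingers stand over the leftmost pad (crop (240,245)), clear of the spoon and signs. I'll come down gently.

Emit:
arm_command:
  plan:
    - [-1, 0, 0, 0.01, 0]
    - [-1, 0, 0, 0.005, 0]
    - [-1, 0, 0, 0.001, 0]
    - [-1, 0, 0, 0.001, 0]
    - [-1, 0, 0, 0.001, 0]
    - [-1, 0, 0, 0, 0]
    - [-1, 0, 0, 0, 0]

```text
clock: 4.28
eef_pos: [511.3, 132.7, 62.8]
eef_rot: [3.141, 0.0, 2.915]
wrist_force: [-2.6, -0.7, 5.4]
finger_gap: 0.4
finger_force: 2.8
```

Emit:
arm_command:
  plan:
    - [-1, 0, 0, 0.001, 0]
    - [-1, 0, 0, 0, 0]
    - [-1, 0, 0, 0, 0]

```text
clock: 4.65
eef_pos: [511.4, 132.7, 62.7]
eef_rot: [3.141, 0.001, 2.915]
wrist_force: [-7.3, -1.6, 16.7]
finger_gap: 0.7
finger_force: 8.7
```

Stiff, with 11 N over 0.1 mm, so it's a blank. On to the next pad.

Emit:
arm_command:
  plan:
    - [-1, 0, 0, -0.008, 0]
    - [-1, 0, -0.018, 0, 0]
    - [-1, 0, -0.018, 0, 0]
    - [-1, 0, -0.018, 0, 0]
    - [-1, 0, 0, 0, 0]
    - [-1, 0, 0, 0.004, 0]
    - [-1, 0, 0, 0.002, 0]
    - [-1, 0, 0, 0.001, 0]
    - [-1, 0, 0, 0, 0]
    - [-1, 0, 0, 0, 0]

```text
clock: 5.9
eef_pos: [499.0, 80.5, 62.8]
eef_rot: [-3.142, -0.0, 2.915]
wrist_force: [-3.7, -0.8, 7.6]
finger_gap: 0.7
finger_force: 3.6
```

The second pad holds 7.6 N at 62.8 mm, so it's a blank too.

Emit:
arm_command:
  plan:
    - [-1, 0, 0, -0.008, 0]
    - [-1, 0, -0.018, 0, 0]
    - [-1, 0, -0.018, 0, 0]
    - [-1, 0, -0.018, 0, 0]
    - [-1, 0, 0, 0, 0]
    - [-1, 0, 0, 0.004, 0]
    - [-1, 0, 0, 0.002, 0]
    - [-1, 0, 0, 0.0015, 0]
    - [-1, 0, 0, 0, 0]
    - [-1, 0, 0, 0, 0]

```text
clock: 7.15
eef_pos: [486.9, 27.6, 62.9]
eef_rot: [3.142, 0.0, 2.915]
wrist_force: [0.3, 0.6, 0.7]
finger_gap: 0.4
finger_force: 0.0
```

Emit:
arm_command:
  plan:
    - [-1, 0, 0, 0.001, 0]
    - [-1, 0, 0, 0, 0]
    - [-1, 0, 0, 0, 0]

```text
clock: 7.52
eef_pos: [487.0, 27.6, 62.7]
eef_rot: [3.141, 0.0, 2.915]
wrist_force: [-5.6, 0.8, 10.6]
finger_gap: 0.5
finger_force: 6.0
```

The third pad is a blank: 10.6 N at 62.7 mm.

Emit:
arm_command:
  plan:
    - [-1, 0, 0, -0.008, 0]
    - [-1, 0, -0.018, 0, 0]
    - [-1, 0, -0.018, 0, 0]
    - [-1, 0, -0.018, 0, 0]
    - [-1, 0, 0, 0, 0]
    - [-1, 0, 0, 0.004, 0]
    - [-1, 0, 0, 0.002, 0]
    - [-1, 0, 0, 0.0015, 0]
    - [-1, 0, 0, 0, 0]
    - [-1, 0, 0, 0, 0]

```text
clock: 8.78
eef_pos: [474.7, -24.8, 62.7]
eef_rot: [3.142, -0.0, 2.915]
wrist_force: [-4.9, 1.5, 7.4]
finger_gap: 0.4
finger_force: 3.7
```

Emit:
arm_command:
  plan:
    - [-1, 0, 0, 0.0005, 0]
    - [-1, 0, 0, 0, 0]
    - [-1, 0, 0, 0, 0]

```text
clock: 9.15
eef_pos: [474.8, -24.8, 62.7]
eef_rot: [3.142, -0.0, 2.915]
wrist_force: [-6.6, 1.0, 14.4]
finger_gap: 0.4
finger_force: 7.2
```

The fourth is a blank as well. Fifth pad next.

Emit:
arm_command:
  plan:
    - [-1, 0, 0, -0.008, 0]
    - [-1, 0, -0.018, 0, 0]
    - [-1, 0, -0.018, 0, 0]
    - [-1, 0, -0.018, 0, 0]
    - [-1, 0, 0, 0, 0]
    - [-1, 0, 0, 0.004, 0]
    - [-1, 0, 0, 0.002, 0]
    - [-1, 0, 0, 0.0015, 0]
    - [-1, 0, 0, 0, 0]
    - [-1, 0, 0, 0, 0]

```text
clock: 10.4
eef_pos: [462.6, -77.7, 62.4]
eef_rot: [-3.141, 0.0, 2.915]
wrist_force: [-0.0, 0.2, 0.6]
finger_gap: 0.2
finger_force: 0.0
```

Emit:
arm_command:
  plan:
    - [-1, 0, 0, 0.001, 0]
    - [-1, 0, 0, 0, 0]
    - [-1, 0, 0, 0, 0]

```text
clock: 10.78
eef_pos: [462.7, -77.8, 61.6]
eef_rot: [3.142, 0.0, 2.915]
wrist_force: [-1.3, 0.7, 3.9]
finger_gap: 0.5
finger_force: 2.1
```

This one gives: 61.6 mm at 3.9 N. I'll press on slowly to about 4 mm of travel.

Emit:
arm_command:
  plan:
    - [-1, 0, 0, 0.001, 0]
    - [-1, 0, 0, 0.001, 0]
    - [-1, 0, 0, 0.0005, 0]
    - [-1, 0, 0, 0, 0]
    - [-1, 0, 0, 0, 0]

```text
clock: 11.4
eef_pos: [462.7, -77.8, 59.0]
eef_rot: [3.142, 0.0, 2.915]
wrist_force: [-0.1, 0.9, 4.4]
finger_gap: 0.7
finger_force: 2.4
```

Emit:
arm_command:
  plan:
    - [-1, 0, 0, 0.0005, 0]
    - [-1, 0, 0, 0.0005, 0]
    - [-1, 0, 0, 0, 0]
    - [-1, 0, 0, 0, 0]
    - [-1, 0, 0, 0, 0]

```text
clock: 12.02
eef_pos: [462.7, -77.8, 58.0]
eef_rot: [3.142, 0.0, 2.915]
wrist_force: [-0.7, 0.0, 5.8]
finger_gap: 0.4
finger_force: 2.8
```

```bash
python3 - <<'E'
from h import *
c=eyes.camera("side");cv2.imwrite("pics/s2.png",cv2.resize(c["img"][130:280,220:420],None,fx=3,fy=3))
E
```

```text
(no output)
```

View pics/s2.png

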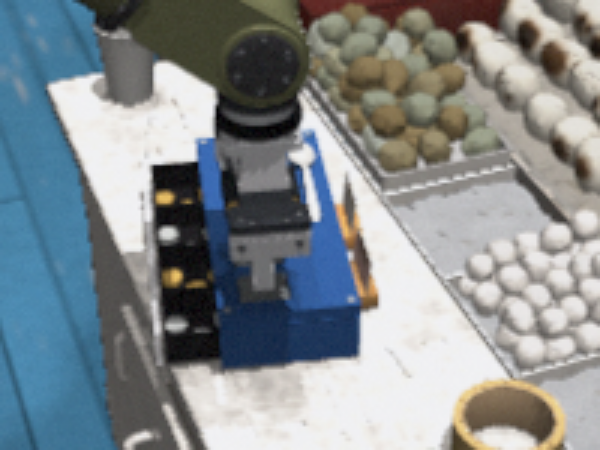

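The black coin tray has sprung out at the front (crop x 150–215), and the fingers are still on the last pad at (262,285). I'll lift straight up.

Emit:
arm_command:
  plan:
    - [-1, 0, 0, -0.005, 0]
    - [-1, 0, 0, -0.015, 0]
    - [-1, 0, 0, -0.03, 0]
    - [-1, 0, 0, -0.04, 0]
    - [-1, 0, 0, -0.04, 0]
    - [-1, 0, 0, -0.02, 0]
    - [-1, 0, 0, 0, 0]
    - [-1, 0, 0, 0, 0]
    - [-1, 0, 0, 0, 0]
    - [-1, 0, 0, 0, 0]

```text
clock: 13.32
eef_pos: [462.4, -77.7, 207.4]
eef_rot: [3.142, -0.001, 2.915]
wrist_force: [0.5, -0.3, -0.3]
finger_gap: 0.3
finger_force: 0.0
```

```bash
python3 - <<'E'
from h import *
print(manip.read_state()["wrist_force"])
c=eyes.camera("top");cv2.imwrite("pics/t2.png",cv2.resize(c["img"][140:280,130:470],None,fx=2,fy=2))
# tray front edge: dark/changed pixels in the till frame
c0=dict(np.load("top0.npz"));d=np.abs(c["img"].astype(int)-c0["img"]).sum(2)
v,u=np.nonzero(d>150);P=cast(c,np.c_[u,v],50)[:,:2]-[487,27.2];a=-.226
t=P@np.array([[np.cos(a),-np.sin(a)],[np.sin(a),np.cos(a)]])
k=(abs(t[:,1]-60)<60)&(t[:,0]>-150)&(t[:,0]<0);print("changed x in till frame",np.percentile(t[k,0],[2,50,98]),k.sum())
E
```

```text
[ 0.49430737 -0.28195437 -0.26211659]
changed x in till frame [-124.95186337  -68.36332351   -3.87265977] 1128
```

View pics/t2.png

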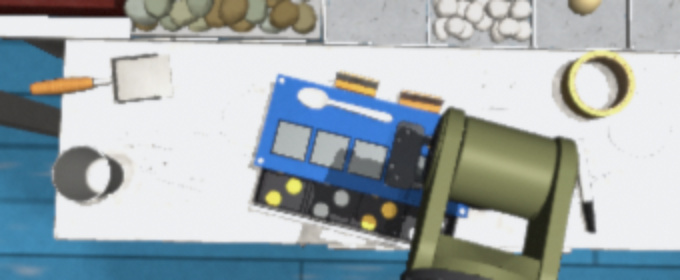

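The tray stands about 60 mm out (crop (260,167) to (250,210), roughly 22 px at 2.75 mm). The spoon, signs, cup, scoop, tape and pen are where they were, and the hand is clear, so I'm handing in.

```bash
python3 -c "
from cell import ticket
print(ticket.sign_off())"
```

```text
the job is handed in; nothing more can be done
None
```

The catch was the rightmost pad (−y end): pressing it at about 6 N sprang the coin tray out about 60 mm, the hand is clear, nothing else appears moved, and the job is handed in; the hand-in returned no verdict.

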